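# Set a sheet blank's bend line over the end of the bending stand

### The arm

A 6-joint arm with a two-finger parallel gripper is mounted at the origin on the work surface; the furniture and walls round the work are solid. World frame = base frame: x ahead of the robot, y to its left, z up, the work surface at z = 0. Lengths are in m, angles in rad, forces in N, time in s.
With the tool pointing down it reaches from about 0.15 to 0.775 m from the base axis. Payload 6.1 kg.
Tool frame: the origin (TCP) lies on the centre line of the jaws, within the pads' length; the fingertips stand 19 mm ahead of it and the grasp point (between the pads) is the TCP; z points along the fingers, y is the direction in which the jaws open and shut (so a half turn about z gives the same grasp; the last joint's range is limited). The gripper opens to 85 mm and grips with 20 to 120 N. Pads are 22 mm wide; open, the fingers measure 114 mm over their backs; the gripper's body (76 mm by 85 mm) begins 54 mm behind the grasp point. The pads swing forward as they close: fully open they stand 13 mm farther back than shut.
Start: joints at [-1.275, 0.126, -0.04, 1.405, 0, 1.571], TCP at [0.153, -0.502, 0.25] pointing down, gripper open.
Joint ranges: [-2.72, 2.72], [-0.95, 1.95], [-1.27, 1.35], [-1.78, 2.02], [-1.46, 1.47], [-3.14, 3.14]. Speed limits (rad/s): [2.39, 2.39, 3.01, 3.14, 3.14, 3.14].

### API

Orientations are given as a unit quaternion [x, y, z, w].
In Python, from cell import sense, get_image, camera_model, close_job gives the robot as it stands.
- The arm moves only by the shell command python3 -m inch 'ROWS' [FORCE]. ROWS is JSON, a list of rows, each a list of 3 entries, a list of its own where there are three numbers: the shift along the world's x, y, z in m, then the turn, a rotation vector about the world's x, y, z in degrees, then the opening, from -1 (shut) to 1 (fully open), so that 0 is half open. A call has 1 to 5 rows; each row is the pose to reach, as a shift and turn from the pose measured when the call began; what a row does not reach only later rows make up. A row lasts 1/8 s, in which the tool goes at most 62.5 mm and 10.7 degrees, less where a joint would pass 70% of its speed; a pose out of reach is approached as far as the arm can. A call with a gripper value outside its range is refused whole. The fingers move at their own pace and stop on an object; FORCE is the grip in N (left out, the last holds). Time passes only in rows, so rows that repeat a pose let the fingers close. It gives the time, the measured TCP pose, the force and the opening at its end, in the units of the state.
- sense(): the state, without advancing time (a new reading comes with each control period).
- get_image(name): name is "scene" or "top"; returns the picture (400x640x3 uint8, red, green, blue); there is no depth.
- camera_model(name): a dict with "K" (3x3 intrinsics, pixels), "dist" ([k1, k2, p1, p2, k3] as OpenCV has them; the pictures are not rectified), "origin" and "orientation" of the camera in the world. Camera axes: x right, y up, looking along -z (the intrinsics and any distortion apply to the point x, -y, -z); pixel columns grow to the right and rows downward; lengths in m; the calibration is good to about 2 mm. A picture is of the moment at which its call begins. camera_model takes no time and is no camera call.
- close_job(): hands the job in, once; it reports no verdict.
The state is a dict: "clock": time; "joint_pos": joint angles; "joint_velocities": joint speeds; "effort": joint torques, N m; "position": TCP position; "tool_rot": TCP orientation; "contact_force": force on the tool from outside, world axes, zero at the start; "moment": the same for the moment, N m; "opening": finger opening in m.
Only numpy, scipy, OpenCV 4.12 (cv2) and the standard library are available. Lean on these libraries where they do the work, as an engineer would, in place of code of your own. Each camera call takes 0.05 s, during which the arm holds its last target.

### The job

Get the silver aluminium blank ready for bending: using only pushes with the fingertips, never gripping or lifting it, push it flat and square against the stand's back rail and along the ledge, outward over the end of the ledge nearer to it, until its outer black bend line lies right over that end edge. Leave it lying there and back off; the brass blank and everything else must stay where they are.

Things in the scene. Friction and masses are not known exactly. Their poses are not given: they have to be found in the camera images.
- ledge: bending stand fixed to the bench: flat grey ledge, 130 mm deep (its x) by 370 mm long (its y), top 40 mm above the bench, open at both ends. Origin: centre of its underside, at bench height. x points away from the robot, to the dark back rail along the far side (12 mm thick, 10 mm higher than the ledge, near face at x = +53 mm). Position and yaw vary.
- left_end (a point): middle of the ledge's left end edge, on the ledge's top (y = +185 mm in the ledge's frame)
- right_end (a point): middle of the ledge's right end edge, on the ledge's top (y = -185 mm in the ledge's frame)
- aluminium_blank: the blank to push: pale silver plate 88 mm (its x) by 110 mm (its y) by 5 mm thick, 0.10 to 0.20 kg, in the ledge's left or right half, slightly askew and some 4 to 28 mm short of the rail. Origin: centre of its underside. Black bend lines, 2.5 mm wide, run across it at y = +20 and -20 mm (35 mm from each short edge). Done, its centre is at x = +9, y = +165 or -165 mm in the ledge's frame.
- brass_blank: brass plate of the same size and shape as the aluminium one, about 0.3 kg, lying in the other half of the ledge, with some 90 mm of bare ledge between the two; must not be moved. Origin: centre of its underside.
- gauge: bystander, loose on the bench beside the stand: small steel gauge block, 30x50x22 mm; origin at the centre of its underside; must not be moved
- vial: bystander, loose on the bench beside the stand: small amber vial with a black cap, 27x26x57 mm; origin at the centre of its underside; must not be moved

How it is judged:
At the end, for the whole second after the job is handed in: The aluminium blank lies at rest, flat on the ledge, within 5 mm of the back rail and square to it within 0.06 rad, and sticks out over an end of the ledge so that its outer bend line is within 7 mm of the end edge (28 to 42 mm overhang) ((y of aluminium_blank in the frame of ledge between 0.158 and 0.172 m or y of aluminium_blank in the frame of ledge between -0.172 and -0.158 m) and x of aluminium_blank in the frame of ledge above 0.004 m and angle between the y axis of aluminium_blank and the y axis of ledge, either way round below 0.06 rad and angle between aluminium_blank's own z axis and vertical below 0.05 rad and z of aluminium_blank in the frame of ledge between 0.036 and 0.044 m and linear speed of aluminium_blank below 0.01 m/s); the robot touches nothing.
It fails at once if the aluminium blank is lifted (more than 10 mm off the ledge) or tipped (height (world z) of aluminium_blank above 0.05 m or angle between aluminium_blank's own z axis and vertical above 0.2 rad).
It fails at once if the aluminium blank is pushed off the ledge (height (world z) of aluminium_blank below 0.03 m).
It fails at once if the brass blank is moved more than 10 mm (distance of brass_blank from where it was at the start of the episode above 0.01 m).
It fails at once if a bystander is moved more than 15 mm (distance of any of gauge, vial from where it was at the start of the episode above 0.015 m).
It also fails if it takes over 64 s, if anything falls off the work surface, if the arm or the gripper's body presses on something with over 40 N, if the wrist force passes 120 N, or if a joint passes its speed limit or range.

## Working session

There is one attempt and no reset: what is moved stays moved. The work goes in short steps, Python scripts to look and compute and a shell command to move; the robot and the scene stay as the last step left them, time stands still between calls to the robot, and variables do not carry over. Pictures are saved under pics/ and viewed, and the job is handed in when it is done.

```bash
mkdir -p pics; python3 - <<'E'
from cell import *
import cv2
print(sense())
for n in("scene","top"):
    im=get_image(n); cv2.imwrite(f"pics/{n}0.png",im[:,:,::-1]); print(n,camera_model(n))
E
```

```text
{'clock': 0.0, 'joint_pos': array([-1.27501057e+00,  1.26406814e-01, -4.06312544e-02,  1.40537448e+00,
        3.65941882e-06,  1.57080087e+00]), 'joint_velocities': array([-0.0001042 ,  0.00019297,  0.0009342 ,  0.00053492,  0.00111652,
        0.00050536]), 'effort': array([-2.37874101e-04, -4.35917044e+01,  3.52923024e+01,  1.72955263e-02,
        8.60940588e-06,  6.83864613e-06]), 'position': array([ 0.15292502, -0.50184295,  0.24950372]), 'tool_rot': array([ 9.89083779e-01,  1.47352047e-01, -1.17270849e-04, -7.99559506e-04]), 'contact_force': array([ 0.02511774,  0.58644078, -0.72149807]), 'moment': array([ 0.01082081,  0.03751166, -0.00010639]), 'opening': 0.08545049648890911}
scene {'K': array([[477.91227084,   0.        , 318.07409426],
       [  0.        , 477.91227084, 211.00850262],
       [  0.        ,   0.        ,   1.        ]]), 'dist': array([0.00841973, 0.        , 0.        , 0.        , 0.        ]), 'origin': array([-0.4630637 ,  0.00802773,  0.73360469]), 'orientation': array([-0.2900199 ,  0.32961857,  0.68554377, -0.58074934])}
top {'K': array([[518.45375325,   0.        , 320.23016569],
       [  0.        , 518.45375325, 204.5154324 ],
       [  0.        ,   0.        ,   1.        ]]), 'dist': array([-0.16012832,  0.        ,  0.        ,  0.        ,  0.        ]), 'origin': array([ 0.28001572, -0.11866527,  1.31413356]), 'orientation': array([ 0.04007286, -0.03964996, -0.6996368 ,  0.7122713 ])}
```

View pics/scene0.png

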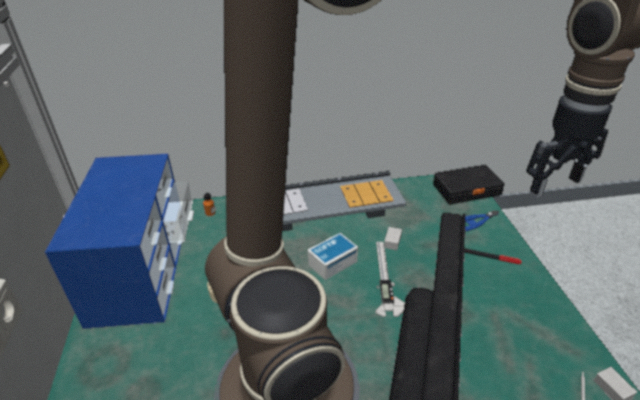

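View pics/top0.png

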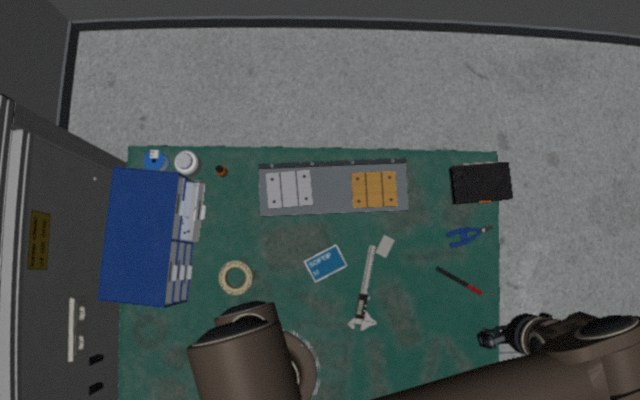

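The top picture shows the aluminium blank at about (289,188) in the left half, the brass one at (374,189), the vial at (221,171) and the gauge at (385,245). The ledge spans about (260..408, 163..215). I'll enlarge this to take the corner positions.

```bash
cat > h.py <<'E'
import numpy as np, cv2
from cell import *
from scipy.spatial.transform import Rotation as R
def p2w(uv,z,n="top"):
    m=camera_model(n); uv=np.array(uv,float).reshape(-1,1,2)
    q=cv2.undistortPoints(uv,m["K"],np.array(m["dist"]))[:,0]
    d=R.from_quat(m["orientation"]).apply(np.c_[q[:,0],-q[:,1],-np.ones(len(q))])
    o=m["origin"]; return o+d*((z-o[2])/d[:,2])[:,None]
def w2p(P,n="top"):
    m=camera_model(n); c=R.from_quat(m["orientation"]).inv().apply(np.atleast_2d(P)-m["origin"])
    c=c*[1,-1,-1]; return cv2.projectPoints(c,np.zeros(3),np.zeros(3),m["K"],np.array(m["dist"]))[0][:,0]
def crop(name,x0,y0,w,h,s,n="top"):
    im=get_image(n)[:,:,::-1]; cv2.imwrite("pics/"+name.replace(".png","_raw.png"),im)
    cv2.imwrite("pics/"+name,cv2.resize(im[y0:y0+h,x0:x0+w],None,fx=s,fy=s,interpolation=cv2.INTER_CUBIC))
E
python3 - <<'E'
import cv2
im=cv2.imread("pics/top0.png")
cv2.imwrite("pics/c0.png",cv2.resize(im[150:230,250:420],None,fx=4.7,fy=4.7,interpolation=cv2.INTER_CUBIC))
cv2.imwrite("pics/c1.png",cv2.resize(im[155:220,255:325],None,fx=9,fy=9,interpolation=cv2.INTER_CUBIC))
E
```

```text
(no output)
```

View pics/c0.png

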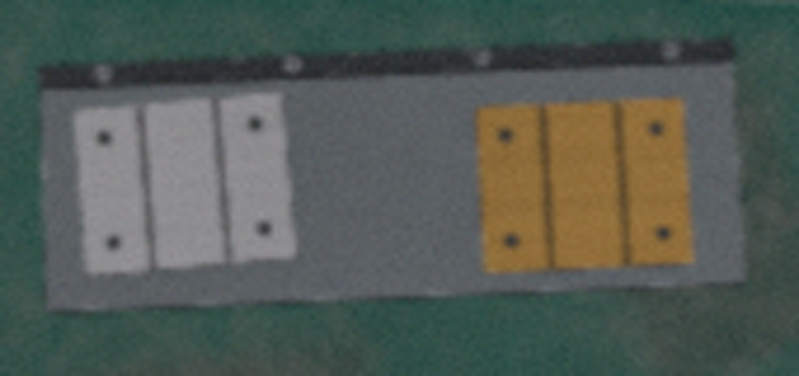

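View pics/c1.png

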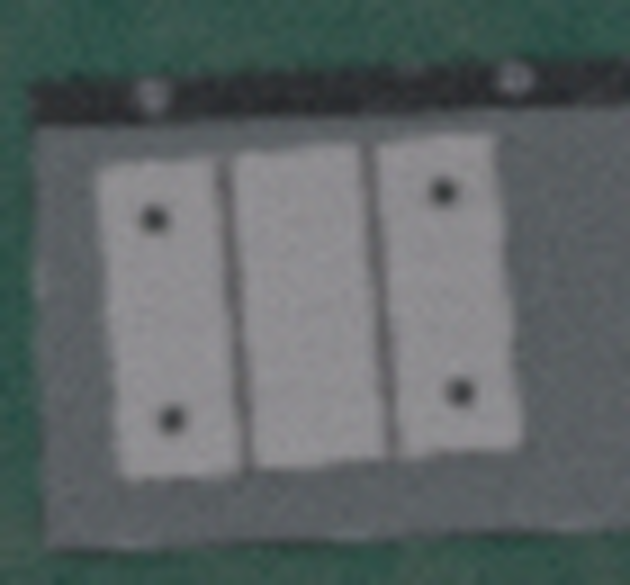

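```bash
python3 - <<'E'
from h import *
def c(l,s,x,y): return [((a+.5)/s-.5+x,(b+.5)/s-.5+y) for a,b in l]
np.set_printoptions(precision=4,suppress=True)
L=p2w(c([(47,309),(745,282)],4.7,250,150),.04); print("front",L)
B=p2w(c([(40,66),(734,39)],4.7,250,150),.05);print("railback",B)
N=p2w(c([(40,90),(734,65)],4.7,250,150),.05);print("railnear",N)
for q in(L,B,N):
  d=q[0]-q[1]; print(np.linalg.norm(d), np.arctan2(-d[0],d[1]))
# ledge frame: y axis dir
d=(L[0]-L[1])+(B[0]-B[1]); yaw=np.arctan2(-d[0],d[1])
# centre: front mid + 65 ex ; back mid -65 ex
ex=np.array([np.cos(yaw),np.sin(yaw),0]); ey=np.array([-np.sin(yaw),np.cos(yaw),0])
c1=L.mean(0)+.065*ex; c2=B.mean(0)-.065*ex; c3=N.mean(0)-.053*ex
print("yaw",yaw,c1,c2,c3)
o=(c1+c2)/2;o[2]=0
A=p2w(c([(98,170),(492,135),(522,445),(120,478)],9,255,155),.045)
Q=p2w(c([(476,107),(684,99),(693,264),(484,271)],4.7,250,150),.045)
for n,X in(("al",A),("br",Q)):
  print(n,X[:,:2].tolist(),"ledge frame:\n",np.c_[(X-o)@ex,(X-o)@ey], "c",((X-o)@ex).mean(),((X-o)@ey).mean())
  print([np.linalg.norm(X[i]-X[i-1]) for i in range(4)])
print("vial base",p2w([(221,172)],.03),"gauge",p2w([(385,245)],.011))
E
```

```text
front [[ 0.3947  0.0328  0.04  ]
 [ 0.4155 -0.335   0.04  ]]
railback [[ 0.5226  0.0395  0.05  ]
 [ 0.544  -0.3278  0.05  ]]
railnear [[ 0.5097  0.039   0.05  ]
 [ 0.5299 -0.3278  0.05  ]]
0.36835278539052396 0.05661299321040729
0.3679257885344419 0.05818152570798319
0.36734502586635087 0.05510653442856866
yaw 0.05739680463230896 [ 0.47   -0.1473  0.04  ] [ 0.4684 -0.1479  0.05  ] [ 0.4669 -0.1474  0.05  ]
al [[0.4990693048356789, 0.020962724833214944], [0.5106883366010885, -0.08770863838113992], [0.4247170599813014, -0.09768660723403051], [0.41364642895186676, 0.012288131472400307]] ledge frame:
 [[ 0.0395  0.1666]
 [ 0.0449  0.0574]
 [-0.0416  0.0524]
 [-0.0463  0.1628]] c -0.0008775734675711792 0.10982133132840696
[np.float64(0.08586219362581336), np.float64(0.10929074563764234), np.float64(0.08654836951708106), np.float64(0.11053054792652398)]
br [[0.5054840915405587, -0.19130971007538802], [0.5120008149765011, -0.30176042308298745], [0.4240438576383542, -0.3065331280825496], [0.4183876139812066, -0.1964384221488621]] ledge frame:
 [[ 0.0337 -0.0457]
 [ 0.0339 -0.1563]
 [-0.0542 -0.1561]
 [-0.0535 -0.0458]] c -0.010036221817268055 -0.10097473086683435
[np.float64(0.08724735005018391), np.float64(0.11064279320510512), np.float64(0.08808635000496633), np.float64(0.11023990823170235)]
vial base [[0.5037 0.1356 0.03  ]] gauge [[ 0.328  -0.2813  0.011 ]]
```

The aluminium blank lies about 10 mm short of the rail at ledge y = +0.110 and is 0.05 rad askew, so it goes out over the left end. I'll move above the bare middle of the ledge with the jaws along the ledge, then touch down there to calibrate the tip height.

```bash
python3 -m inch '[[[0.02,0.023,0],[0,0,10],0],[[0.04,0.046,0],[0,0,20],-0.2],[[0.06,0.069,0],[0,0,30],-0.2],[[0.08,0.092,0],[0,0,40],-0.2],[[0.1,0.115,0],[0,0,50],-0.2]]'
python3 -m inch '[[[0.02,0.023,0],[0,0,10],-0.2],[[0.04,0.046,0],[0,0,20],-0.2],[[0.06,0.069,0],[0,0,30],-0.2],[[0.08,0.092,0],[0,0,40],-0.2],[[0.1,0.115,0],[0,0,50],-0.2]]'
python3 -m inch '[[[0.02,0.023,0],[0,0,10],-0.2],[[0.04,0.046,0],[0,0,20],-0.2],[[0.06,0.069,0],[0,0,30],-0.2],[[0.08,0.092,0],[0,0,40],-0.2],[[0.1,0.115,0],[0,0,50],-0.2]]'
python3 - <<'E'
from h import *
s=sense();print(s["joint_pos"],s["position"],R.from_quat(s["tool_rot"]).as_matrix()[:2,:2],s["clock"])
E
```

```text
clock: 0.72
position: [0.2534, -0.3859, 0.2492]
tool_rot: [0.833, 0.554, -0.0, -0.001]
contact_force: [0.1, -0.6, -0.0]
opening: 0.034
clock: 1.35
position: [0.3538, -0.27, 0.2489]
tool_rot: [0.518, 0.855, -0.001, -0.001]
contact_force: [0.0, -0.0, -0.1]
opening: 0.0342
clock: 1.98
position: [0.4541, -0.1541, 0.2485]
tool_rot: [0.105, 0.994, -0.001, -0.001]
contact_force: [0.5, -0.1, -0.9]
opening: 0.0341
[-0.32566731  0.04112058 -0.13633016  1.39485248 -0.00243107 -0.11502059] [ 0.45414736 -0.15407096  0.24851935] [[-0.97789432  0.20908811]
 [ 0.2090922   0.97789424]] 1.975
```

```bash
python3 -m inch '[[[0.01,0.009,-0.04],[0,0,8],-0.2],[[0.01,0.009,-0.08],[0,0,15.3],-0.2],[[0.01,0.009,-0.12],[0,0,15.3],-0.2],[[0.01,0.009,-0.16],[0,0,15.3],-0.2],[[0.01,0.009,-0.16],[0,0,15.3],-0.2]]'
python3 - <<'E'
from h import *
s=sense();print(s["position"],np.arctan2(*R.from_quat(s["tool_rot"]).as_matrix()[[1,0],0]),s["contact_force"])
crop("m1.png",230,140,200,120,4)
E
```

```text
clock: 2.6
position: [0.4616, -0.1442, 0.0857]
tool_rot: [-0.028, 1.0, -0.0, -0.004]
contact_force: [-0.8, -1.0, 0.4]
opening: 0.034
[ 0.4616438  -0.1442329   0.08565797] -3.085095566396901 [-0.84605077 -1.02745817  0.37675105]
```

View pics/m1.png

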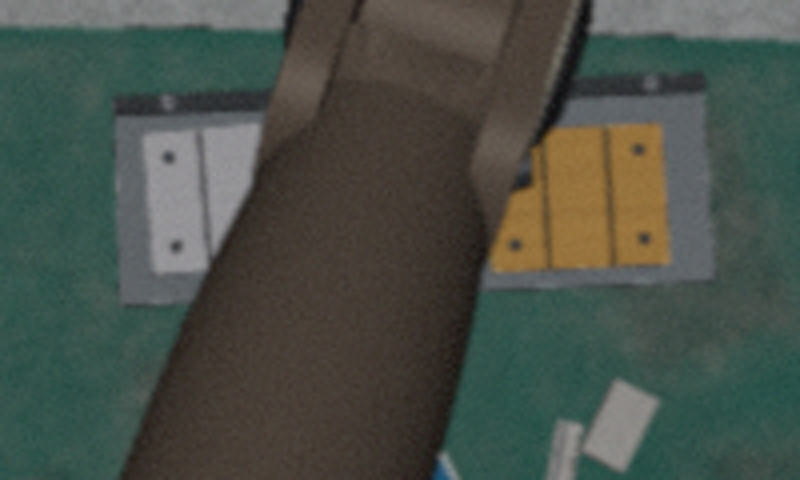

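The arm hides the middle of the ledge. The left two thirds of the aluminium blank (145..260, 130..270) and the brass blank are unchanged. Next I'll touch down gently.

```bash
python3 -m inch '[[[0,0,-0.01],[0,0,0],-0.2],[[0,0,-0.018],[0,0,0],-0.2],[[0,0,-0.020],[0,0,0],-0.2],[[0,0,-0.022],[0,0,0],-0.2],[[0,0,-0.022],[0,0,0],-0.2]]'
python3 -m inch '[[[0,0,-0.002],[0,0,0],-0.2],[[0,0,-0.004],[0,0,0],-0.2],[[0,0,-0.004],[0,0,0],-0.2]]'
```

```text
clock: 3.28
position: [0.4632, -0.1447, 0.066]
tool_rot: [-0.028, 1.0, -0.001, -0.002]
contact_force: [0.2, 0.7, 1.1]
opening: 0.0347
clock: 3.65
position: [0.463, -0.1447, 0.0618]
tool_rot: [-0.028, 1.0, -0.001, -0.002]
contact_force: [-0.0, 0.3, -0.8]
opening: 0.0343
```

```bash
for i in 1; do python3 -m inch '[[[0,0,-0.001],[0,0,0],-0.2],[[0,0,-0.002],[0,0,0],-0.2],[[0,0,-0.002],[0,0,0],-0.2]]'; python3 -m inch '[[[0,0,-0.001],[0,0,0],-0.2],[[0,0,-0.002],[0,0,0],-0.2],[[0,0,-0.002],[0,0,0],-0.2]]';  done
```

```text
clock: 4.03
position: [0.463, -0.1447, 0.0597]
tool_rot: [-0.028, 1.0, -0.001, -0.002]
contact_force: [-0.7, 0.2, 0.1]
opening: 0.0343
clock: 4.4
position: [0.463, -0.1447, 0.0582]
tool_rot: [-0.028, 1.0, -0.001, -0.002]
contact_force: [-2.1, 0.5, 4.9]
opening: 0.034
```

Contact came at TCP z of about 0.0583, so the working height is about 0.0605. Now I'll lift and move in front of the blank's long edge.

```bash
python3 -m inch '[[[0,0,0.03],[0,0,0],-0.2],[[-0.025,0.034,0.03],[0,0,0],-0.2],[[-0.05,0.068,0.03],[0,0,0],-0.2],[[-0.079,0.103,0.03],[0,0,0],-0.2],[[-0.079,0.103,0.03],[0,0,0],-0.2]]'
python3 -m inch '[[[0,0,0],[0,0,0],-0.2],[[0,0,-0.01],[0,0,0],-0.2],[[0,0,-0.02],[0,0,0],-0.2],[[0,0,-0.02],[0,0,0],-0.2]]'
python3 - <<'E'
from h import *
s=sense();print(s["position"],np.arctan2(*R.from_quat(s["tool_rot"]).as_matrix()[[1,0],0]),s["contact_force"])
crop("m2.png",230,140,200,120,4)
E
```

```text
clock: 5.03
position: [0.382, -0.0403, 0.0881]
tool_rot: [-0.03, 1.0, -0.0, -0.003]
contact_force: [0.7, -0.9, 0.6]
opening: 0.0339
clock: 5.52
position: [0.3813, -0.0405, 0.0667]
tool_rot: [-0.029, 1.0, -0.0, -0.004]
contact_force: [-0.2, -0.7, 0.6]
opening: 0.0345
[ 0.3813403  -0.04051861  0.06673905] -3.083183129533444 [-0.23632815 -0.69470775  0.58817645]
```

View pics/m2.png

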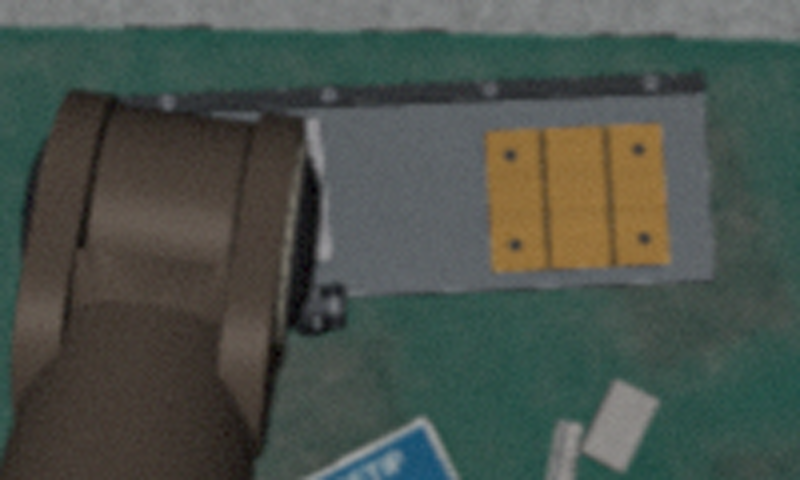

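```bash
python3 -m inch '[[[0,0,-0.006],[0,0,0],-0.2],[[0.005,0.0,-0.006],[0,0,0],-0.2],[[0.01,0.0005,-0.006],[0,0,0],-0.2],[[0.015,0.001,-0.006],[0,0,0],-0.2],[[0.018,0.001,-0.006],[0,0,0],-0.2]]'
python3 -m inch '[[[0.002,0,0],[0,0,0],-0.2],[[0.004,0,0],[0,0,0],-0.2]]'
python3 -m inch '[[[0.002,0,0],[0,0,0],-0.2],[[0.004,0,0],[0,0,0],-0.2]]'
```

```text
clock: 6.2
position: [0.4002, -0.0394, 0.0614]
tool_rot: [-0.029, 1.0, -0.0, -0.003]
contact_force: [0.2, -0.4, -0.1]
opening: 0.0342
clock: 6.45
position: [0.4044, -0.0394, 0.0614]
tool_rot: [-0.029, 1.0, -0.0, -0.003]
contact_force: [0.3, -0.5, -0.4]
opening: 0.034
clock: 6.7
position: [0.4083, -0.0394, 0.0614]
tool_rot: [-0.029, 1.0, -0.0, -0.004]
contact_force: [-1.6, -0.2, 0.7]
opening: 0.0343
```

```bash
python3 -m inch '[[[0.0,0,-0.001],[0,0,0],-0.2],[[0.002,0,-0.001],[0,0,0],-0.2],[[0.004,0,-0.001],[0,0,0],-0.2]]'
python3 -m inch '[[[0.001,0,0],[0,0,0],-0.2],[[0.002,0,0],[0,0,0],-0.2]]'
python3 -m inch '[[[0.001,0,0],[0,0,0],-0.2],[[0.002,0,0],[0,0,0],-0.2]]'
```

```text
clock: 7.08
position: [0.4113, -0.0392, 0.0607]
tool_rot: [-0.03, 1.0, -0.0, -0.004]
contact_force: [-5.0, 0.6, 9.0]
opening: 0.034
clock: 7.32
position: [0.4125, -0.039, 0.0609]
tool_rot: [-0.03, 1.0, 0.0, -0.005]
contact_force: [-3.8, 0.9, 5.6]
opening: 0.0343
clock: 7.58
position: [0.4141, -0.039, 0.061]
tool_rot: [-0.03, 1.0, 0.0, -0.005]
contact_force: [-3.3, 0.2, 4.3]
opening: 0.034
```

The upward force suggests the tips are riding on the plate's top edge. I'll back off, go lower, and push again.

```bash
python3 -m inch '[[[-0.008,0,0.000],[0,0,0],-0.2],[[-0.015,0,0],[0,0,0],-0.2],[[-0.015,0,0],[0,0,0],-0.2]]'
python3 -m inch '[[[0,0,-0.001],[0,0,0],-0.2],[[0,0,-0.0015],[0,0,0],-0.2],[[0,0,-0.0015],[0,0,0],-0.2]]'
python3 - <<'E'
from h import *
crop("m3.png",230,140,200,120,4)
print(sense()["position"], sense()["contact_force"])
E
```

```text
clock: 7.95
position: [0.3985, -0.039, 0.0609]
tool_rot: [-0.029, 1.0, 0.0, -0.005]
contact_force: [0.0, -0.1, -0.3]
opening: 0.034
clock: 8.32
position: [0.3985, -0.039, 0.0593]
tool_rot: [-0.03, 1.0, 0.0, -0.005]
contact_force: [0.1, 0.3, 0.3]
opening: 0.0343
[ 0.39854082 -0.03900255  0.05931147] [ 0.8191954  -0.52099355  0.03661748]
```

View pics/m3.png

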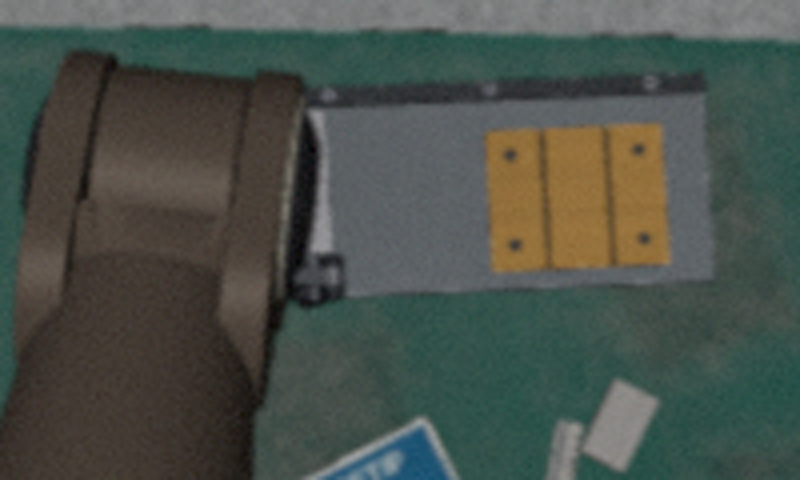

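```bash
python3 -m inch '[[[0.004,0,0],[0,0,0],-0.2],[[0.008,0.0,0],[0,0,0],-0.2],[[0.010,0.0,0],[0,0,0],-0.2],[[0.012,0.001,0],[0,0,0],-0.2]]'
python3 -m inch '[[[0.001,0,0],[0,0,0],-0.2],[[0.002,0,0],[0,0,0],-0.2]]'
python3 -m inch '[[[0.001,0,0],[0,0,0],-0.2],[[0.002,0,0],[0,0,0],-0.2]]'
python3 -m inch '[[[0.001,0,0],[0,0,0],-0.2],[[0.002,0,0],[0,0,0],-0.2]]'
```

```text
clock: 8.88
position: [0.4107, -0.038, 0.0593]
tool_rot: [-0.029, 1.0, 0.0, -0.005]
contact_force: [0.2, -0.1, 0.1]
opening: 0.0344
clock: 9.12
position: [0.4127, -0.038, 0.0593]
tool_rot: [-0.029, 1.0, 0.0, -0.005]
contact_force: [-1.1, 1.2, 0.1]
opening: 0.0338
clock: 9.38
position: [0.4146, -0.0379, 0.0592]
tool_rot: [-0.029, 1.0, 0.0, -0.006]
contact_force: [-0.8, -0.4, 0.4]
opening: 0.0343
clock: 9.62
position: [0.4166, -0.038, 0.0592]
tool_rot: [-0.029, 1.0, 0.0, -0.006]
contact_force: [-0.6, 0.1, 1.0]
opening: 0.0344
```

Now it slides cleanly, with no vertical force. I'll carry on until the rail resists.

```bash
python3 -m inch '[[[0.001,0,0],[0,0,0],-0.2],[[0.002,0,0],[0,0,0],-0.2]]'
python3 -m inch '[[[0.001,0,0],[0,0,0],-0.2],[[0.0015,0,0],[0,0,0],-0.2]]'
python3 -m inch '[[[0.001,0,0],[0,0,0],-0.2],[[0.0015,0,0],[0,0,0],-0.2]]'
```

```text
clock: 9.88
position: [0.417, -0.038, 0.059]
tool_rot: [-0.029, 1.0, 0.0, -0.007]
contact_force: [-8.9, 0.1, 7.4]
opening: 0.0339
clock: 10.12
position: [0.417, -0.038, 0.0587]
tool_rot: [-0.029, 1.0, 0.0, -0.009]
contact_force: [-7.1, -0.3, 5.4]
opening: 0.034
clock: 10.38
position: [0.417, -0.038, 0.0585]
tool_rot: [-0.029, 1.0, 0.0, -0.01]
contact_force: [-7.9, 0.2, 5.8]
opening: 0.0342
```

It has reached the rail. Back off, lift, swing right to clear the view, and turn the tool by -90 degrees on the way.

```bash
python3 -m inch '[[[-0.01,0,0],[0,0,0],-0.2],[[-0.02,0,0.0],[0,0,0],-0.2],[[-0.02,0,0.03],[0,0,0],-0.2],[[-0.02,-0.02,0.08],[0,0,-10],-0.2],[[-0.01,-0.06,0.12],[0,0,-20],-0.2]]'
python3 -m inch '[[[0.01,-0.05,0.01],[0,0,-10],-0.2],[[0.01,-0.1,0.01],[0,0,-20],-0.2],[[0.01,-0.15,0.01],[0,0,-30],-0.2],[[0.01,-0.19,0.01],[0,0,-40],-0.2],[[0.01,-0.22,0.01],[0,0,-50],-0.2]]'
python3 - <<'E'
from h import *
crop("m4.png",250,150,75,60,9)
s=sense();print(s["position"],np.arctan2(*R.from_quat(s["tool_rot"]).as_matrix()[[1,0],0]),s["contact_force"],s["joint_pos"])
E
```

```text
clock: 11.0
position: [0.4066, -0.0978, 0.1805]
tool_rot: [0.146, 0.989, 0.002, -0.009]
contact_force: [1.2, -0.7, -0.2]
opening: 0.0344
clock: 11.62
position: [0.4161, -0.3195, 0.1905]
tool_rot: [0.554, 0.833, 0.006, -0.007]
contact_force: [-0.3, 0.5, 1.4]
opening: 0.0347
[ 0.4162594  -0.32216613  0.19021737] 1.9613733469028012 [ 0.70707676 -2.58363991  0.26646611] [-0.66324736  0.14571319 -0.14802091  1.29092061  0.00873867  0.51691751]
```

View pics/m4.png

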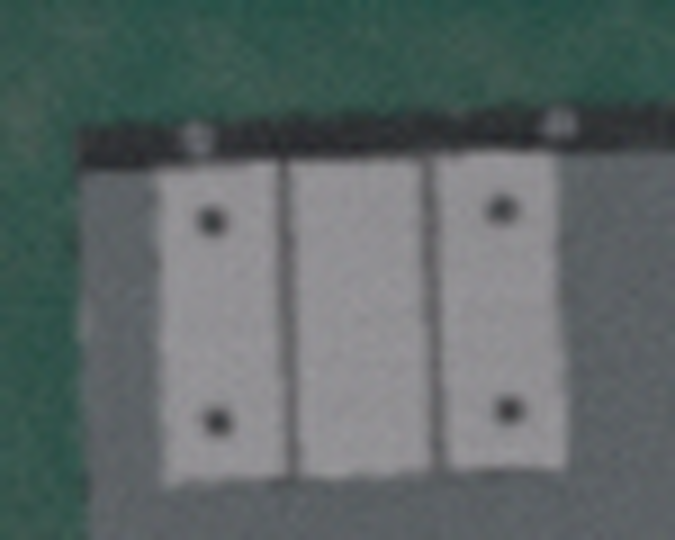

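The picture shows the blank flush and square against the rail, with its far edge at rows 155 to 165. Its left edge is at column 162, 21 mm inside the ledge end at column 84. I now need about 56 mm of push along +y.

```bash
python3 -m inch '[[[0.015,0.05,0.0],[0,0,-8],-0.2],[[0.03,0.1,0.0],[0,0,-16],-0.2],[[0.045,0.15,-0.03],[0,0,-19.1],-0.2],[[0.059,0.2,-0.07],[0,0,-19.1],-0.2],[[0.059,0.2,-0.105],[0,0,-19.1],-0.2]]'
cat >> h.py <<'E'
O=np.array([.469,-.1477,0]); YAW=.0574
def rep(yaw):
    s=sense(); Rm=R.from_quat(s["tool_rot"])
    des=R.from_euler('z',yaw)*R.from_euler('x',np.pi)
    l=R.from_euler('z',-YAW).apply(s["position"]-O)
    print("pos",s["position"].round(4),"ledge",l.round(4),"corr deg",np.degrees((des*Rm.inv()).as_rotvec()).round(2),"F",s["contact_force"].round(1),"t",s["clock"])
E
python3 -c "
from h import *
rep(1.628)"
```

```text
clock: 12.3
position: [0.4756, -0.1192, 0.0845]
tool_rot: [0.685, 0.729, 0.006, -0.005]
contact_force: [-0.0, -0.6, -0.2]
opening: 0.0342
pos [ 0.4756 -0.1192  0.0845] ledge [0.0082 0.028  0.0845] corr deg [-0.95  0.08 -0.3 ] F [-0.  -0.6 -0.2] t 12.3
```

```bash
python3 -m inch '[[[0,-0.003,-0.005],[-0.95,0.08,-0.3],-0.2],[[0,-0.003,-0.015],[-0.95,0.08,-0.3],-0.2],[[0,-0.003,-0.022],[-0.95,0.08,-0.3],-0.2],[[0,-0.003,-0.0245],[-0.95,0.08,-0.3],-0.2],[[0,-0.003,-0.0245],[-0.95,0.08,-0.3],-0.2]]'
python3 -c "
from h import *
rep(1.628)"
```

```text
clock: 12.92
position: [0.4758, -0.1227, 0.0603]
tool_rot: [0.687, 0.727, 0.0, 0.0]
contact_force: [0.1, 0.2, -0.0]
opening: 0.0344
pos [ 0.4758 -0.1227  0.0603] ledge [0.0082 0.0246 0.0603] corr deg [0.01 0.02 0.04] F [ 0.1  0.2 -0. ] t 12.925
```

```bash
python3 -m inch '[[[0,0,-0.001],[0,0,0],-0.2],[[0,0.005,-0.001],[0,0,0],-0.2],[[-0.0005,0.01,-0.001],[0,0,0],-0.2],[[-0.001,0.0125,-0.001],[0,0,0],-0.2],[[-0.001,0.015,-0.001],[0,0,0],-0.2]]'
python3 -m inch '[[[0,0.002,0],[0,0,0],-0.2],[[0,0.004,0],[0,0,0],-0.2],[[-0.0005,0.006,0],[0,0,0],-0.2],[[-0.0005,0.008,0],[0,0,0],-0.2]]'
python3 -c "
from h import *
rep(1.628)"
```

```text
clock: 13.55
position: [0.4747, -0.1073, 0.0593]
tool_rot: [0.687, 0.727, 0.0, 0.0]
contact_force: [1.3, -1.0, -0.3]
opening: 0.0341
clock: 14.05
position: [0.4742, -0.0993, 0.0594]
tool_rot: [0.687, 0.727, 0.0, 0.0]
contact_force: [-0.3, -1.1, 0.0]
opening: 0.0342
pos [ 0.4742 -0.0993  0.0594] ledge [0.008  0.048  0.0594] corr deg [0.01 0.02 0.02] F [-0.3 -1.1  0. ] t 14.05
```

```bash
python3 -m inch '[[[0,0.003,0],[0,0,0],-0.2],[[-0.0004,0.006,0],[0,0,0],-0.2],[[-0.0005,0.009,0],[0,0,0],-0.2],[[-0.0007,0.012,0],[0,0,0],-0.2],[[-0.0009,0.015,0],[0,0,0],-0.2]]'
python3 -m inch '[[[0,0.003,0],[0,0,0],-0.2],[[-0.0004,0.006,0],[0,0,0],-0.2],[[-0.0005,0.009,0],[0,0,0],-0.2],[[-0.0007,0.012,0],[0,0,0],-0.2],[[-0.0009,0.015,0],[0,0,0],-0.2]]'
python3 -c "
from h import *
rep(1.628);crop('m5.png',230,140,90,75,8)"
```

```text
clock: 14.68
position: [0.4733, -0.0841, 0.0594]
tool_rot: [0.687, 0.727, 0.0, 0.0]
contact_force: [0.5, 0.0, 0.0]
opening: 0.034
clock: 15.3
position: [0.4724, -0.0689, 0.0594]
tool_rot: [0.687, 0.727, 0.0, 0.0]
contact_force: [0.5, -1.7, 0.3]
opening: 0.0338
pos [ 0.4724 -0.0689  0.0594] ledge [0.0079 0.0785 0.0594] corr deg [0.01 0.03 0.03] F [ 0.5 -1.7  0.3] t 15.3
```

View pics/m5.png

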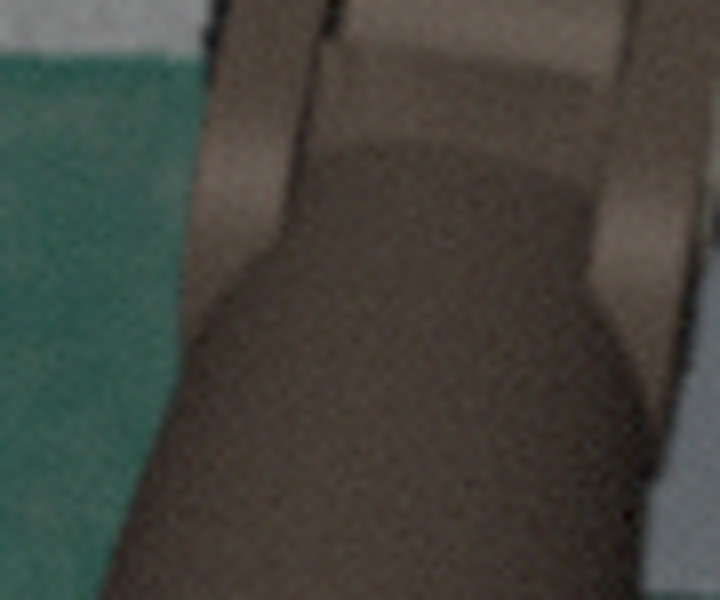

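The arm hides everything. I'll push 14 mm more, stopping about 6 mm short, then retreat and measure.

```bash
python3 -m inch '[[[0,0.003,0],[0,0,0],-0.2],[[-0.0004,0.006,0],[0,0,0],-0.2],[[-0.0005,0.009,0],[0,0,0],-0.2],[[-0.0007,0.012,0],[0,0,0],-0.2],[[-0.0008,0.014,0],[0,0,0],-0.2]]'
python3 -c "
from h import *
rep(1.628)"
python3 -m inch '[[[0,-0.015,0],[0,0,0],-0.2],[[0.001,-0.03,0],[0,0,0],-0.2],[[0.002,-0.06,0.05],[0,0,0],-0.2],[[0.002,-0.1,0.1],[0,0,0],-0.2],[[0.002,-0.15,0.1],[0,0,0],-0.2]]'
python3 -m inch '[[[0,-0.05,0],[0,0,0],-0.2],[[0.0,-0.1,0],[0,0,0],-0.2],[[0,-0.12,0],[0,0,0],-0.2]]'
python3 -c "
from h import *
rep(1.628);crop('m6.png',230,145,85,70,9)
print(w2p(np.array([[*(O[:2]+R.from_euler('z',YAW).apply([x,y,0])[:2]),z] for x,y,z in((-.065,.185,.04),(.053,.185,.04))])))"
```

```text
clock: 15.98
position: [0.4715, -0.0544, 0.0594]
tool_rot: [0.687, 0.727, 0.0, 0.0]
contact_force: [-0.3, -0.5, -0.1]
opening: 0.0343
pos [ 0.4715 -0.0544  0.0594] ledge [0.0079 0.093  0.0594] corr deg [-0.    0.03  0.01] F [-0.3 -0.5 -0.1] t 15.975
clock: 16.6
position: [0.4754, -0.2072, 0.1638]
tool_rot: [0.686, 0.727, 0.002, 0.004]
contact_force: [1.4, -0.5, 0.3]
opening: 0.0343
clock: 16.98
position: [0.4746, -0.3307, 0.1635]
tool_rot: [0.688, 0.726, 0.001, 0.004]
contact_force: [0.2, 0.3, 0.2]
opening: 0.0344
pos [ 0.4746 -0.3307  0.1635] ledge [-0.0049 -0.1831  0.1635] corr deg [0.17 0.43 0.19] F [0.2 0.3 0.2] t 16.975
[[259.40559881 215.83132254]
 [258.21215667 168.84889818]]
```

View pics/m6.png

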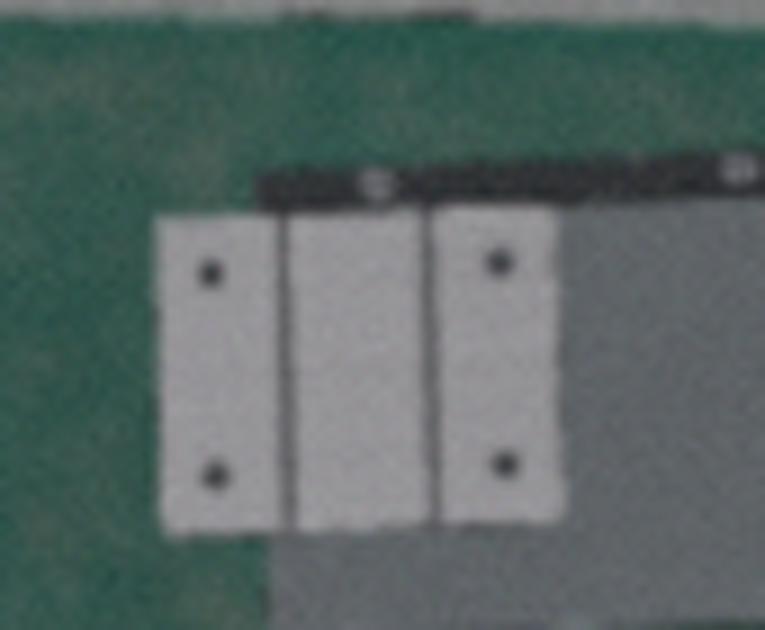

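The blank is square and flush. Its outer bend line, from (283,215) to (290,530), is about 6.5 mm inside the ledge end, which is near column 267. I'll push 6.5 mm more, to tool ledge y = 0.0995.

```bash
python3 -m inch '[[[0,0.05,0],[0.17,0.43,0.19],-0.2],[[-0.001,0.1,0],[0.17,0.43,0.19],-0.2],[[-0.001,0.15,-0.0],[0.17,0.43,0.19],-0.2],[[-0.001,0.2,-0.03],[0.17,0.43,0.19],-0.2],[[-0.001,0.248,-0.075],[0.17,0.43,0.19],-0.2]]'
python3 -m inch '[[[0,0,0],[0,0,0],-0.2],[[0,0,0],[0,0,0],-0.2]]'
python3 -c "
from h import *
rep(1.628)"
```

```text
clock: 17.65
position: [0.4743, -0.0842, 0.091]
tool_rot: [0.687, 0.727, 0.001, 0.001]
contact_force: [1.6, 0.3, 0.2]
opening: 0.0339
clock: 17.9
position: [0.4745, -0.084, 0.0916]
tool_rot: [0.686, 0.728, 0.001, 0.002]
contact_force: [-0.2, -0.2, 0.8]
opening: 0.0338
pos [ 0.4745 -0.084   0.0916] ledge [0.0091 0.0633 0.0916] corr deg [ 0.07  0.21 -0.08] F [-0.2 -0.2  0.8] t 17.9
```

```bash
python3 -m inch '[[[-0.001,0,-0.01],[0.07,0.2,-0.08],-0.2],[[-0.001,0,-0.02],[0.07,0.2,-0.08],-0.2],[[-0.001,0,-0.029],[0.07,0.2,-0.08],-0.2],[[-0.001,0,-0.0315],[0.07,0.2,-0.08],-0.2],[[-0.001,0,-0.0315],[0.07,0.2,-0.08],-0.2]]'
python3 -c "
from h import *
rep(1.628)"
```

```text
clock: 18.52
position: [0.4733, -0.0841, 0.0598]
tool_rot: [0.687, 0.727, -0.0, -0.0]
contact_force: [0.7, -0.0, -0.3]
opening: 0.034
pos [ 0.4733 -0.0841  0.0598] ledge [0.008  0.0632 0.0598] corr deg [-0.01 -0.02  0.02] F [ 0.7 -0.  -0.3] t 18.525
```

Need +36.3 mm in ledge y.

```bash
python3 -m inch '[[[0,0.006,-0.0004],[0,0,0],-0.2],[[-0.0006,0.012,-0.0004],[0,0,0],-0.2],[[-0.001,0.018,-0.0004],[0,0,0],-0.2],[[-0.0013,0.023,-0.0004],[0,0,0],-0.2],[[-0.0015,0.026,-0.0004],[0,0,0],-0.2]]'
python3 -m inch '[[[0,0.002,0],[0,0,0],-0.2],[[-0.0002,0.004,0],[0,0,0],-0.2],[[-0.0003,0.006,0],[0,0,0],-0.2],[[-0.0005,0.008,0],[0,0,0],-0.2],[[-0.0006,0.01,0],[0,0,0],-0.2]]'
python3 -c "
from h import *
rep(1.628)"
python3 -m inch '[[[0,-0.015,0],[0,0,0],-0.2],[[0.001,-0.03,0],[0,0,0],-0.2],[[0.002,-0.06,0.05],[0,0,0],-0.2],[[0.002,-0.1,0.1],[0,0,0],-0.2],[[0.002,-0.15,0.1],[0,0,0],-0.2]]'
python3 -m inch '[[[0,-0.05,0],[0,0,0],-0.2],[[0.0,-0.1,0],[0,0,0],-0.2],[[0,-0.12,0],[0,0,0],-0.2]]'
python3 -c "
from h import *
crop('m7.png',230,145,85,70,9);crop('m8.png',200,140,215,125,3.7)"
```

```text
clock: 19.15
position: [0.4718, -0.0577, 0.0595]
tool_rot: [0.687, 0.727, -0.0, -0.0]
contact_force: [0.0, 1.0, -1.2]
opening: 0.0343
clock: 19.77
position: [0.4712, -0.0476, 0.0595]
tool_rot: [0.687, 0.727, -0.0, -0.0]
contact_force: [0.5, -0.8, -0.9]
opening: 0.0345
pos [ 0.4712 -0.0476  0.0595] ledge [0.008  0.0998 0.0595] corr deg [-0.   -0.02 -0.  ] F [ 0.5 -0.8 -0.9] t 19.775
clock: 20.4
position: [0.4751, -0.2004, 0.1639]
tool_rot: [0.686, 0.727, 0.001, 0.003]
contact_force: [1.4, 0.2, -0.6]
opening: 0.034
clock: 20.78
position: [0.4743, -0.3239, 0.1636]
tool_rot: [0.688, 0.726, 0.001, 0.003]
contact_force: [-0.8, 1.2, -1.5]
opening: 0.0342
```

View pics/m7.png

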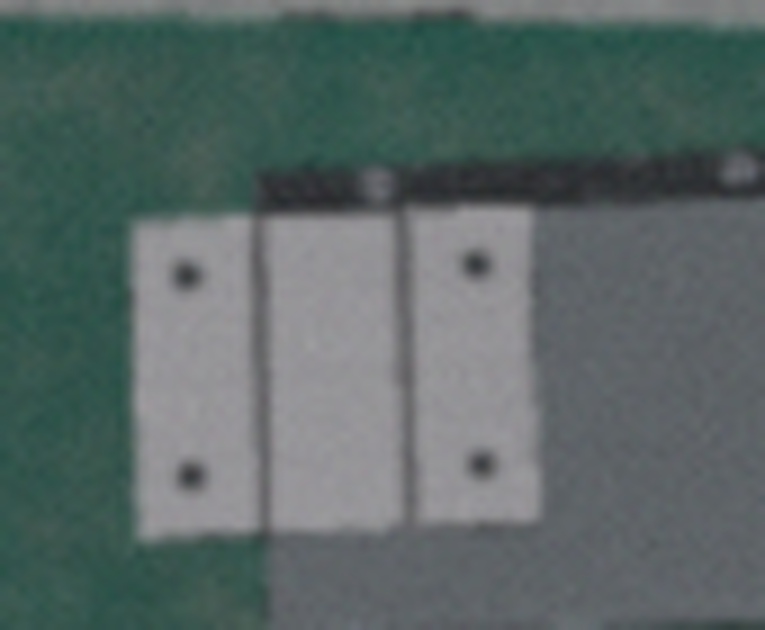

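View pics/m8.png

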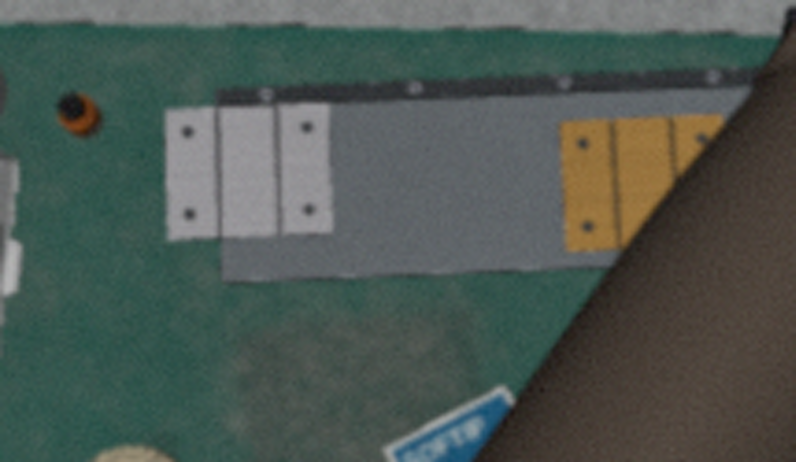

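The outer bend line, from (259,215) to (264,530), lies over the ledge end at column 267 within about 1 mm. The blank is square and flush to the rail, and the tool is well clear. Handing in.

```bash
python3 -m inch '[[[0,0,0.02],[0,0,0],-0.2],[[0,0,0.02],[0,0,0],-0.2]]'; python3 -c "
from cell import *
print(sense()['joint_velocities'].round(3));print(close_job())"
```

```text
clock: 21.12
position: [0.475, -0.3224, 0.1845]
tool_rot: [0.687, 0.726, 0.002, 0.004]
contact_force: [-0.4, -0.4, -0.2]
opening: 0.0342
[ 0.006  0.008 -0.032 -0.023 -0.001 -0.001]
the job is handed in; nothing more can be done
None
```

The aluminium blank now lies against the back rail with its outer bend line over the ledge's left end, and I handed the job in at about 21 s of the 64 s allowed.

I pushed it to the rail with both fingertips, then pushed its inner short edge along the rail in two passes, checking the picture between passes.

**Final checks:**
- **Overhang:** the last top picture shows the outer bend line within about 1 mm of the end edge. The tool position puts the blank's centre at y of about +0.166 m.
- **Rail and squareness:** the blank looks flush and square to the rail by eye. I did not measure the final gap or angle to a number.
- **Other objects:** in the last picture the vial and the visible part of the brass blank look unmoved. The arm hid the gauge and part of the brass blank in that picture. The tool never worked near the gauge, and an earlier picture showed both where they began.
- **Robot:** the tool was clear of everything, at 0.18 m height with the contact force near zero.

**One fault along the way:** on the first push to the rail the tips were too high and pressed on the plate's top edge with about 9 N. I backed off, lowered them about 1.5 mm and repeated the push cleanly, and the blank showed no sign of tipping.

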